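# Park the labware on the board in order of height

### The arm

A 7-joint arm with a two-finger parallel gripper is mounted at the origin on a cart in front of the work surface, level with it; the furniture and walls round the work are solid. World frame = base frame: x ahead of the robot, y to its left, z up, the work surface at z = 0. Lengths are in m, angles in degrees, forces in N, time in s.
With the tool pointing down it reaches from about 0.425 to 0.875 m from the base axis. Payload 4.7 kg.
Tool frame: the origin (TCP) lies at the very end of the fingers, on their centre line; the grasp point (between the pads) lies 19 mm behind it; z points along the fingers, y is the line along which they close (so a half turn about z gives the same grasp; the last joint's range is limited). The gripper opens to 87 mm and grips with 3 to 60 N. Pads are 19 mm wide; open, the fingers measure 117 mm over their backs; the gripper's body (75 mm by 190 mm) begins 51 mm behind the grasp point.
Start: joints at [-73.906, 18.392, -4.016, 83.108, 1.295, 78.541, -3.26], TCP at [0.171, 0.627, 0.223] pointing down, gripper open.
Joint ranges: [-163.93, 163.93], [-17.29, 119.83], [-79.2, 71.16], [3.27, 140.29], [-89.18, 269.18], [5.43, 117.66], [-154.24, 154.24]. Speed limits (degrees/s): [147.25, 147.25, 180, 180, 180, 180, 180].

### API

Orientations are given as [roll, pitch, yaw] about the fixed x, y, z axes, in that order (R = Rz(yaw) Ry(pitch) Rx(roll)).
In Python, from workcell import get_state, snapshot, finish_job, search_frame, place_of gives the robot as it stands.
- The arm moves only by the tool send_rows, never from a script. Its argument "plan" is a list of rows, each a list of 7 numbers: the shift along the world's x, y, z in units of 40 mm (1.0 is 40 mm), then the turn, a rotation vector about the world's x, y, z in units of 5 degrees (1.0 is 5 degrees), then the opening, from 0 (shut) to 1 (fully open). A call has 1 to 20 rows; each row shifts and turns the commanded pose from where the row before left it; what a row does not reach is not made up. A row lasts 1/10 s, in which the tool goes at most 50 mm and 8.59 degrees, less where a joint would pass 70% of its speed; a pose out of reach is approached as far as the arm can. A call is refused whole if a number of a shift passes 1 or a number of a turn 1, either way. A call with a gripper value outside its range is refused whole. The fingers move at their own pace and stop on an object; "force" is the grip in N (left out, the last holds). Time passes only in rows, so rows that do not move let the fingers close. It gives the time, the measured TCP pose, the force, the opening and the grip force at its end, in the units of the state.
- get_state(): the state, without advancing time (a new reading comes with each control period).
- snapshot(name): name is "scene" or "top" or "wrist"; returns a dict with "frame" (420x560x3 uint8, blue, green, red), "depth" (420x560 float32, m along the optical axis (not along the pixel's ray), 0 where there is no reading), "vertical_fov" (degrees; the focal length in pixels is half the picture's height over the tangent of half this angle, whatever the lens; pixels are square), "cx", "cy" (the principal point, pixels), "eye" and "orientation" of the camera in the world. Camera axes: x right, y down, z forward; pixel columns grow to the right and rows downward; lengths in m; the calibration is good to about 2 mm. A picture is of the moment at which its call begins.
- finish_job(): hands the job in; it is judged then, once.
Trained networks look in a picture, given as the dict that the camera call returned (one of the last four; its "shot" number tells which), for a name from the list of things; names that differ only in an ending like _2 or _b are one class to them, and where a whole thing is asked for, a point or a joint stands for the part that bears it (a point fixed in the world has none). Each returns a list of dicts, best first, with "confidence" (0 to 1); they miss things now and then, are a little off and sometimes report something else, mostly with a low value. They report only what shows in the picture. A call takes as long as a camera call. They do not tell look-alikes from the thing itself.
- search_frame(label, picture): "location" ([column, row] in pixels, amid what is visible of it).
- place_of(label, picture): "location" ([column, row] in pixels: a listed point, or the origin of a listed thing).
The state is a dict: "t": time; "q": joint angles; "joint_velocities": joint speeds; "effort": joint torques, N m; "ee_pos": TCP position; "eef_rot": TCP orientation; "ft_force": force on the tool from outside, world axes, zero at the start; "ft_torque": the same for the moment, N m; "gripper_width": finger opening in m; "gripper_force": force on a finger pad.
Only numpy, scipy, OpenCV 4.12 (cv2) and the standard library are available. Lean on these libraries where they do the work, as an engineer would, in place of code of your own. Each camera call takes 0.05 s, during which the arm holds its last target. There are 200 camera calls.

### The job

Line up the two white bottles, the glass beaker and the petri dish on the four round mats of the aluminium board in order of height, one standing centred on each mat: the tallest on the mat beside the tall white end plate, the lowest on the mat at the other end. Keep them all upright, and leave the small vial that stands among them where it is.

Things in the scene. Friction and masses are not known exactly. Their poses are not given: they have to be found in the camera images.
- large_bottle: the larger white plastic reagent bottle with ribbed white screw cap, the tallest of the four things: body 67 mm across and straight up to about 140 mm, cap 51 mm across from 170 to 205 mm, 205 mm tall overall, 0.3 to 0.55 kg, loose. Origin at the centre of its underside, z up its axis. Any grasp yaw will do.
- small_bottle: the smaller white plastic reagent bottle of the same form, the second tallest: body 55 mm across and straight up to about 105 mm, cap 42 mm across from 126 to 150 mm, 150 mm tall overall, 0.12 to 0.21 kg, loose. Origin at the centre of its underside, z up its axis.
- beaker: the clear glass beaker, empty and open at the top, the third tallest: 52 mm across, 67 mm tall, under 0.1 kg, loose. Origin at the centre of its underside, z up its axis. Can be gripped round the outside. (The four things start in a loose row between robot and board, in any order, centres 170 mm or more apart.)
- petri_dish: the flat, round, whitish covered petri dish, the lowest: 58 to 62 mm across, 12 to 14 mm tall, about 0.04 kg, loose. Origin at the centre of its underside, z up.
- end_plate: white upright plate, 80 mm wide, 4 mm thick and 90 mm tall, fixed at one end of the aluminium parking board; at some starts at the board's left (+y) end, at others at its right (-y) end, 62 mm beyond the centre of the last mat. The other end has only a low white lip 8 mm tall. Origin at the centre of its underside; its y axis runs along the board.
- sample_vial: bystander: small glass sample vial with black cap, 23 mm across, 56 mm tall, loose, standing among the four things near the middle of the front row; it stays where it is. Origin at the centre of its underside.
- mat_0: the leftmost (+y) mat of the row of four equal, round, flat black mats on the aluminium parking board (board 100 x 450 x 4 mm, fixed). Mat 84 mm across, 2 mm thick, neighbouring centres 100 mm apart, top 6 mm above the worktop. Origin at the centre of its underside, 4 mm above the worktop; y runs along the row to the left, x away from the robot, across the row.
- mat_1: the second mat from the left of the row of four equal, round, flat black mats on the aluminium parking board (board 100 x 450 x 4 mm, fixed). Mat 84 mm across, 2 mm thick, neighbouring centres 100 mm apart, top 6 mm above the worktop. Origin at the centre of its underside, 4 mm above the worktop; y runs along the row to the left, x away from the robot, across the row.
- mat_2: the third mat from the left of the row of four equal, round, flat black mats on the aluminium parking board (board 100 x 450 x 4 mm, fixed). Mat 84 mm across, 2 mm thick, neighbouring centres 100 mm apart, top 6 mm above the worktop. Origin at the centre of its underside, 4 mm above the worktop; y runs along the row to the left, x away from the robot, across the row.
- mat_3: the rightmost (-y) mat of the row of four equal, round, flat black mats on the aluminium parking board (board 100 x 450 x 4 mm, fixed). Mat 84 mm across, 2 mm thick, neighbouring centres 100 mm apart, top 6 mm above the worktop. Origin at the centre of its underside, 4 mm above the worktop; y runs along the row to the left, x away from the robot, across the row.
Things that resemble listed ones, but are neither listed nor needed, are in the scene too. What is shaped like the small_bottle but green or pink is not meant.

How it is judged (in metres and radians):
At the end, for the whole second after the job is handed in: Counting from the mat next to the tall end plate: large bottle, small bottle, beaker, petri dish, each with its centre within 15 mm of its mat's centre, standing on the mat (underside less than 12 mm above the worktop), upright within 0.08 rad, at rest (((horizontal distance between end_plate and mat_0 below 0.15 m and horizontal distance between large_bottle and mat_0 below 0.015 m and horizontal distance between small_bottle and mat_1 below 0.015 m and horizontal distance between beaker and mat_2 below 0.015 m and horizontal distance between petri_dish and mat_3 below 0.015 m) or (horizontal distance between end_plate and mat_3 below 0.15 m and horizontal distance between large_bottle and mat_3 below 0.015 m and horizontal distance between small_bottle and mat_2 below 0.015 m and horizontal distance between beaker and mat_1 below 0.015 m and horizontal distance between petri_dish and mat_0 below 0.015 m)) and angle between each of large_bottle, small_bottle, beaker, petri_dish's own z axis and vertical below 0.08 rad and height (world z) of each of large_bottle, small_bottle, beaker, petri_dish below 0.012 m and linear speed of each of large_bottle, small_bottle, beaker, petri_dish below 0.02 m/s); the robot touches nothing.
It fails at once if one of the four things is tipped by more than 0.5 rad (angle between any of large_bottle, small_bottle, beaker, petri_dish's own z axis and vertical above 0.5 rad).
It fails at once if the small vial is moved by more than 30 mm or knocked over (distance of sample_vial from where it was at the start of the episode above 0.03 m or angle between sample_vial's own z axis and vertical above 0.5 rad).
It also fails if it takes over 128 s, if anything falls off the work surface, if the arm or the gripper's body presses on something with over 40 N, if the wrist force passes 120 N, or if a joint passes its speed limit or range.

## Working session

There is one attempt and no reset: what is moved stays moved. The work goes in short steps, Python scripts to look and compute and a tool call to move; the robot and the scene stay as the last step left them, time stands still between calls to the robot, and variables do not carry over. Pictures are saved under pics/ and viewed, at most 14 in all, crops included, and the job is handed in when it is done.

Besides the shell and the picture viewer there is one more tool, called after "Emit:" in YAML: its name, and indented under it one key for each argument. send_rows: Moves the arm, as the interface text tells. Its arguments: {"type":"object","properties":{"plan":{"type":"array"},"force":{"type":"number"}},"required":["plan"]}

```bash
mkdir -p pics; cat > h.py <<'E'
import numpy as np, cv2
from workcell import *
from scipy.spatial.transform import Rotation as R
def K(p): return p["frame"].shape[0]/2/np.tan(np.radians(p["vertical_fov"])/2)
def rot(p):
    o=np.array(p["orientation"],float)
    return o if o.shape==(3,3) else R.from_euler('xyz',o,degrees=True).as_matrix()
def cloud(p):
    f=K(p);d=p["depth"];h,w=d.shape;u,v=np.meshgrid(np.arange(w),np.arange(h))
    c=np.stack([(u-p["cx"])/f*d,(v-p["cy"])/f*d,d],-1)
    X=c@rot(p).T+np.array(p["eye"]);X[d==0]=np.nan
    return X
def onz(p,uv,z):
    f=K(p);r=rot(p)@np.array([(uv[0]-p["cx"])/f,(uv[1]-p["cy"])/f,1]);e=np.array(p["eye"])
    return e+r*(z-e[2])/r[2]
E
python3 - <<'E'
from h import *
s=get_state();print(s)
for n in("top","scene"):
    p=snapshot(n);print(n,p["eye"],p["orientation"],p["vertical_fov"],p["cx"],p["cy"])
    cv2.imwrite(f"pics/{n}0.png",p["frame"]);X=cloud(p)
    for l in "large_bottle small_bottle beaker petri_dish end_plate sample_vial mat_0 mat_1 mat_2 mat_3".split():
        z=.004 if 'mat' in l else 0
        for r in place_of(l,p)[:4]:
            print(l,np.round(r["location"]),round(r["confidence"],2),onz(p,r["location"],z).round(3))
E
```

```text
{'t': 0.0, 'q': array([-73.90375468,  18.439204  ,  -4.01587329,  83.1764014 ,
         1.29486785,  78.54226741,  -3.25916478]), 'joint_velocities': array([-0.04754723,  0.02178038,  0.02485692, -0.05737373,  0.08096525,
        0.025451  ,  0.00596997]), 'effort': array([ 2.30906617e-04, -4.91287136e+01, -4.03555473e-01, -3.12529814e+01,
       -6.38858811e-02,  4.35153174e-02,  1.77083025e-04]), 'ee_pos': array([0.17128403, 0.62642834, 0.22144681]), 'eef_rot': array([-1.79887370e+02,  5.68488303e-03,  1.64714676e+02]), 'ft_force': array([-1.36436544,  0.5104238 , -0.43183859]), 'ft_torque': array([-0.02122602, -0.01904336, -0.03649172]), 'gripper_force': 0.0, 'gripper_width': 0.08707320694342756}
top [ 0.23383877 -0.13868656  1.27029237] [-167.39158626    0.32115873  -72.67544529] 51.94327543961295 287.8298707374426 199.80370823771293
large_bottle [171. 181.] 0.96 [0.452 0.312 0.   ]
small_bottle [376. 244.] 0.88 [ 0.453 -0.335  0.   ]
small_bottle [399. 280.] 0.86 [ 0.372 -0.426  0.   ]
small_bottle [403. 194.] 0.75 [ 0.623 -0.376  0.   ]
small_bottle [366. 274.] 0.61 [ 0.359 -0.
[... 1773 characters left out ...]
 171.] 0.84 [0.642 0.111 0.004]
mat_0 [328. 200.] 0.83 [ 0.642 -0.08   0.004]
mat_0 [362. 224.] 0.79 [ 0.62  -0.198  0.004]
mat_0 [300. 183.] 0.76 [0.649 0.02  0.004]
mat_1 [272. 171.] 0.84 [0.642 0.111 0.004]
mat_1 [328. 200.] 0.83 [ 0.642 -0.08   0.004]
mat_1 [362. 224.] 0.79 [ 0.62  -0.198  0.004]
mat_1 [300. 183.] 0.76 [0.649 0.02  0.004]
mat_2 [272. 171.] 0.84 [0.642 0.111 0.004]
mat_2 [328. 200.] 0.83 [ 0.642 -0.08   0.004]
mat_2 [362. 224.] 0.79 [ 0.62  -0.198  0.004]
mat_2 [300. 183.] 0.76 [0.649 0.02  0.004]
mat_3 [272. 171.] 0.84 [0.642 0.111 0.004]
mat_3 [328. 200.] 0.83 [ 0.642 -0.08   0.004]
mat_3 [362. 224.] 0.79 [ 0.62  -0.198  0.004]
mat_3 [300. 183.] 0.76 [0.649 0.02  0.004]
```

View pics/top0.png

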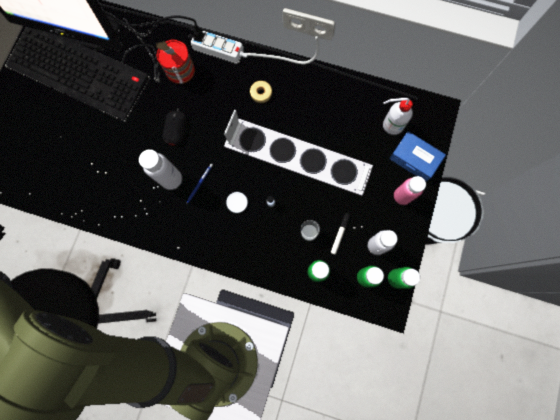

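View pics/scene0.png

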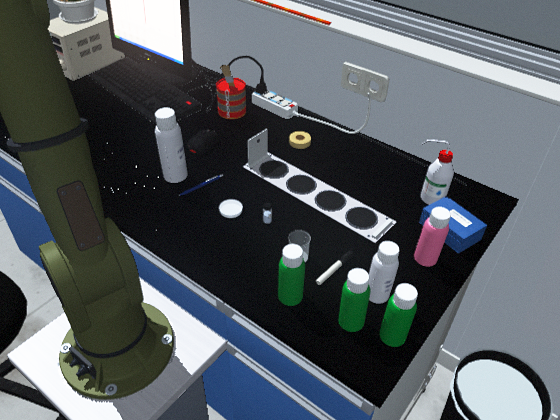

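The top view shows the large white bottle at (171,181), the petri dish at (236,202), the vial at (270,203) and the beaker at (310,231). The white small bottle is at (381,243). Its green look-alikes are at (318,270), (370,277) and (403,280), and a pink one is at (409,190). Of these only the white one fits the description. The end plate is on the left, by mat_0, with the mats at (252,138), (283,150), (313,160) and (344,171).

```bash
python3 - <<'E'
from h import *
seeds=dict(large=((.455,.315),.195,.22,.04),small=((.447,-.337),.14,.165,.04),petri=((.45,.095),.008,.02,.05),vial=((.483,0),.045,.065,.03),beaker=((.427,-.136),.01,.08,.05),
 g1=((.36,-.16),.14,.165,.07),g2=((.358,-.33),.14,.165,.045),g3=((.375,-.425),.14,.165,.045),plate=((.66,.18),.02,.1,.06))
for n in("top","scene"):
    p=snapshot(n);X=cloud(p);F=p["frame"]
    for k,(c,a,b,r) in seeds.items():
        m=(np.hypot(X[...,0]-c[0],X[...,1]-c[1])<r)&(X[...,2]>a)&(X[...,2]<b)
        q=X[m]
        if len(q)<4: print(n,k,len(q));continue
        (cx,cy),rad=cv2.minEnclosingCircle(q[:,:2].astype(np.float32))
        print(n,k,len(q),"mean",q.mean(0).round(4),"circ",round(cx,4),round(cy,4),round(rad,4),"zmax",q[:,2].max().round(3))
    # mats
    m=(X[...,0]>.55)&(X[...,0]<.75)&(abs(X[...,1])<.28)&(X[...,2]<.03)
    br=(F.max(-1)>70)&m; br=cv2.morphologyEx(br.astype(np.uint8),cv2.MORPH_CLOSE,np.ones((2,2)))
    cs,h=cv2.findContours(br,cv2.RETR_CCOMP,cv2.CHAIN_APPROX_NONE)
    for c,hh in zip(cs,h[0]):
        if hh[3]>=0 and len(c)>15 and cv2.contourArea(c)>100:
            pts=np.array([onz(p,x[0],.006)[:2] for x in c],np.float32)
            e=cv2.fitEllipse(pts);print(n,"mat",np.round(e[0],4),np.round(e[1],3))
    if n=="top":
        cv2.imwrite("pics/crop1.png",cv2.resize(F[180:300,280:440],None,fx=4,fy=4,interpolation=cv2.INTER_CUBIC))
E
```

```text
top large 306 mean [0.4557 0.3147 0.2042] circ 0.4563 0.3157 0.0259 zmax 0.209
top small 209 mean [ 0.451  -0.3376  0.15  ] circ 0.4518 -0.3383 0.0213 zmax 0.156
top petri 323 mean [0.4486 0.0975 0.0138] circ 0.4477 0.0994 0.0327 zmax 0.019
top vial 36 mean [4.782e-01 1.000e-04 5.570e-02] circ 0.4785 0.0002 0.0093 zmax 0.062
top beaker 139 mean [ 0.4307 -0.1346  0.0478] circ 0.4278 -0.1341 0.026 zmax 0.071
top g1 204 mean [ 0.3209 -0.1909  0.1501] circ 0.3213 -0.1911 0.0208 zmax 0.156
top g2 216 mean [ 0.3485 -0.328   0.1499] circ 0.3488 -0.3287 0.0211 zmax 0.157
top g3 220 mean [ 0.3725 -0.4181  0.1501] circ 0.3728 -0.4187 0.0214 zmax 0.156
top plate 208 mean [0.6549 0.1775 0.0633] circ 0.6565 0.1768 0.0406 zmax 0.099
top mat [ 0.6354 -0.1877] [0.075 0.075]
top mat [ 0.6408 -0.0881] [0.075 0.075]
top mat [0.6461 0.0119] [0.075 0.076]
top mat [0.6502 0.1141] [0.078 0.08 ]
scene large 224 mean [0.4517 0.3104 0.2026] circ 0.4556 0.3156 0.0292 zmax 0.208
scene small 293 mean [ 0.4473 -0.3428  0.1486] circ 0.4504 -0.3412 0.022 zmax 0.154
scene petri 333 mean [0.4458 0.0928 0.0131] circ 0.4456 0.0962 0.0338 zmax 0.019
scene vial 52 mean [ 0.4759 -0.0045  0.0532] circ 0.4769 -0.004 0.0116 zmax 0.059
scene beaker 389 mean [ 0.4363 -0.1361  0.0467] circ 0.4282 -0.1381 0.0272 zmax 0.07
scene g1 259 mean [ 0.3189 -0.1948  0.1489] circ 0.3197 -0.1946 0.0213 zmax 0.153
scene g2 335 mean [ 0.3449 -0.3332  0.1485] circ 0.3469 -0.3314 0.0215 zmax 0.153
scene g3 360 mean [ 0.3687 -0.423   0.1488] circ 0.371 -0.4215 0.022 zmax 0.154
scene plate 443 mean [0.6535 0.1749 0.0592] circ 0.6552 0.1756 0.0435 zmax 0.097
scene mat [ 0.6367 -0.188 ] [0.077 0.078]
scene mat [ 0.6411 -0.0891] [0.077 0.08 ]
scene mat [0.6459 0.0104] [0.078 0.078]
scene mat [0.6499 0.1124] [0.08  0.083]
```

View pics/crop1.png

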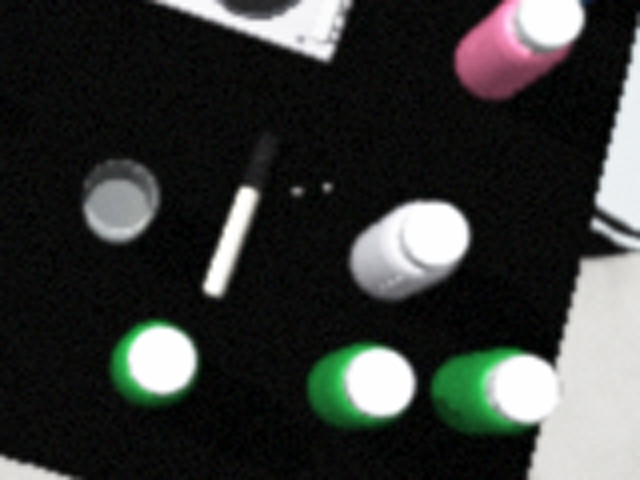

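The crop shows the white bottle at (410,250), the only white-bodied one. The green ones beside it and the pink one are decoys. The end plate is at mat_0, so the order from the left is large bottle, small bottle, beaker, petri dish. I'll place the lowest first and grip both bottles by the cap, because the palm depth rules out the body.

Emit:
send_rows:
  plan:
    - [0,0,1,0,0,0,1]
    - [0,0,1,0,0,0,1]
    - [0.43,-0.825,0,0,0,-0.78,1]
    - [0.43,-0.825,0,0,0,-0.78,1]
    - [0.43,-0.825,0,0,0,-0.78,1]
    - [0.43,-0.825,0,0,0,-0.78,1]
    - [0.43,-0.825,0,0,0,-0.78,1]
    - [0.43,-0.825,0,0,0,-0.78,1]
    - [0.43,-0.825,0,0,0,-0.78,1]
    - [0.43,-0.825,0,0,0,-0.78,1]
    - [0.43,-0.825,0,0,0,-0.78,1]
    - [0.43,-0.825,0,0,0,-0.78,1]
    - [0.43,-0.825,0,0,0,-0.78,1]
    - [0.43,-0.825,0,0,0,-0.78,1]
    - [0.43,-0.825,0,0,0,-0.78,1]
    - [0.43,-0.825,0,0,0,-0.78,1]
    - [0.43,-0.825,0,0,0,-0.78,1]
    - [0.43,-0.825,0,0,0,-0.78,1]
    - [0,0,0,0,0,0,1]
    - [0,0,0,0,0,0,1]
  force: 15

```text
t: 3.2
ee_pos: [0.4467, 0.0985, 0.3027]
eef_rot: [180.0, -0.0, 102.2]
ft_force: [-0.0, 1.6, -0.4]
gripper_width: 0.0873
gripper_force: 0.0
```

```bash
cat >> h.py <<'E'
def fit(n,c,a,b,r):
    p=snapshot(n);X=cloud(p)
    m=(np.hypot(X[...,0]-c[0],X[...,1]-c[1])<r)&(X[...,2]>a)&(X[...,2]<b)
    q=X[m]
    if len(q)<4: print(n,len(q));return p
    (x,y),rad=cv2.minEnclosingCircle(q[:,:2].astype(np.float32))
    print(n,len(q),"mean",q.mean(0).round(4),"circ",round(x,4),round(y,4),round(rad,4));return p
def st():
    s=get_state();print(s["t"],s["ee_pos"].round(4),s["eef_rot"].round(1),s["ft_force"].round(1),round(s["gripper_width"],4),s["gripper_force"])
E
python3 - <<'E'
from h import *
st();p=fit("wrist",(.447,.098),.006,.02,.05);fit("wrist",(.478,0),.045,.065,.03)
cv2.imwrite("pics/w1.png",p["frame"])
E
```

```text
3.2 [0.4467 0.0985 0.3027] [180.   -0.  102.2] [-0.   1.6 -0.4] 0.0873 0.0
wrist 1755 mean [0.4468 0.0969 0.0138] circ 0.4469 0.0961 0.031
wrist 201 mean [0.4768 0.0006 0.0556] circ 0.4771 -0.0004 0.0099
```

View pics/w1.png

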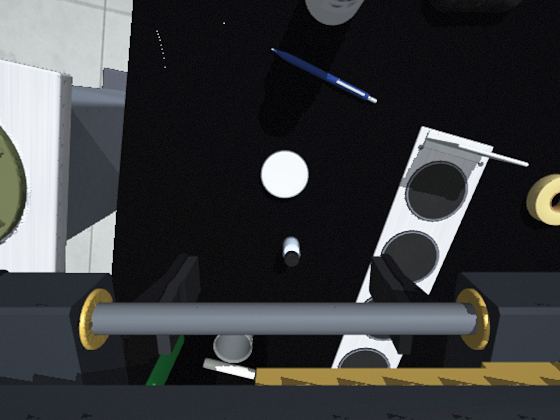

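The wrist view shows the dish at (284,174) and the vial at (290,250). The dish measures (0.447, 0.097).

Emit:
send_rows:
  plan:
    - [0,-0.04,-1,0,0,0,1]
    - [0,0,-1,0,0,0,1]
    - [0,0,-1,0,0,0,1]
    - [0,0,-1,0,0,0,1]
    - [0,0,-1,0,0,0,1]
    - [0,0,-1,0,0,0,1]
    - [0,0,-0.6,0,0,0,1]
    - [0,0,-0.5,0,0,0,1]
    - [0,0,-0.35,0,0,0,1]
    - [0,0,0,0,0,0,1]
    - [0,0,0,0,0,0,0.5]
    - [0,0,0,0,0,0,0.5]
    - [0,0,0,0,0,0,0.5]
    - [0,0,0,0,0,0,0.5]
    - [0,0,0,0,0,0,0.5]
    - [0,0,0,0,0,0,0.5]
    - [0,0,0,0,0,0,0.5]
    - [0,0,0,0,0,0,0.5]
  force: 15

```text
t: 5.1
ee_pos: [0.447, 0.0976, 0.0051]
eef_rot: [180.0, -0.0, 102.3]
ft_force: [-0.5, 0.2, 4.8]
gripper_width: 0.0565
gripper_force: 15.0
```

Emit:
send_rows:
  plan:
    - [0,0,0.3,0,0,0,0.5]
    - [0,0,0.9,0,0,0,0.5]
    - [0,0,1,0,0,0,0.5]
    - [0,0,1,0,0,0,0.5]
    - [0.473,-0.714,0,0,0,-0.3,0.5]
    - [0.473,-0.714,0,0,0,-0.3,0.5]
    - [0.473,-0.714,0,0,0,-0.3,0.5]
    - [0.473,-0.714,0,0,0,-0.3,0.5]
    - [0.473,-0.714,0,0,0,-0.3,0.5]
    - [0.473,-0.714,0,0,0,-0.3,0.5]
    - [0.473,-0.714,0,0,0,-0.3,0.5]
    - [0.473,-0.714,0,0,0,-0.3,0.5]
    - [0.473,-0.714,0,0,0,-0.3,0.5]
    - [0.473,-0.714,0,0,0,-0.3,0.5]
    - [0,0,0,0,0,0,0.5]
    - [0,0,0,0,0,0,0.5]

```text
t: 6.7
ee_pos: [0.6352, -0.1889, 0.1323]
eef_rot: [-179.9, 0.0, 87.2]
ft_force: [-0.9, -0.4, 0.5]
gripper_width: 0.0566
gripper_force: 15.0
```

```bash
python3 - <<'E'
from h import *
st();p=snapshot("wrist");cv2.imwrite("pics/w2.png",p["frame"])
# mats in wrist view: dark circles in bright board
X=cloud(p);F=p["frame"]
m=(X[...,0]>.57)&(X[...,0]<.72)&(X[...,1]<.17)&(X[...,1]>-.25)&(X[...,2]<.03)
br=((F.max(-1)>70)&m).astype(np.uint8)
cs,h=cv2.findContours(br,cv2.RETR_CCOMP,cv2.CHAIN_APPROX_NONE)
for c,hh in zip(cs,h[0]):
    if hh[3]>=0 and cv2.contourArea(c)>400:
        pts=np.array([onz(p,x[0],.006)[:2] for x in c],np.float32);e=cv2.fitEllipse(pts);print(np.round(e[0],4),np.round(e[1],3))
E
```

```text
6.7 [ 0.6352 -0.1889  0.1323] [-179.9    0.    87.2] [-0.9 -0.4  0.5] 0.0566 14.996211648467579
[ 0.6405 -0.084 ] [0.076 0.077]
```

View pics/w2.png

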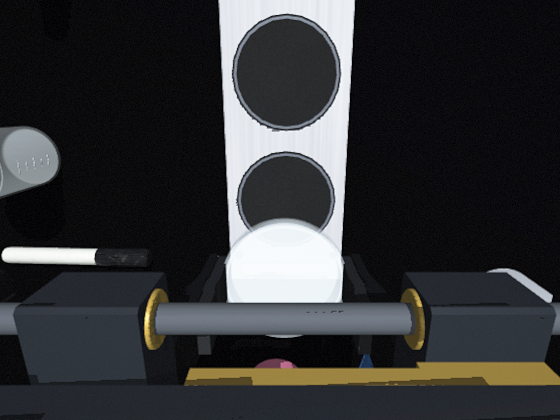

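The wrist view shows the dish held level at (285,270) and in line with the row of mats. I'll lower it now.

Emit:
send_rows:
  plan:
    - [0.02,0.02,-1,0,0,0,0.5]
    - [0,0,-1,0,0,0,0.5]
    - [0,0,-0.5,0,0,0,0.5]
    - [0,0,-0.3,0,0,0,0.5]
    - [0,0,-0.2,0,0,0,0.5]
    - [0,0,0,0,0,0,0.5]
    - [0,0,0,0,0,0,0.5]
    - [0,0,0,0,0,0,0.8]
    - [0,0,0,0,0,0,0.9]
    - [0,0,0,0,0,0,0.9]
    - [0,0,0,0,0,0,0.9]
    - [0,0,0.5,0,0,0,0.9]
    - [0,0,1,0,0,0,1]
    - [0,0,1,0,0,0,1]
    - [0,0,1,0,0,0,1]

```text
t: 8.25
ee_pos: [0.6363, -0.1875, 0.154]
eef_rot: [-180.0, 0.0, 87.3]
ft_force: [0.6, 0.6, 0.9]
gripper_width: 0.086
gripper_force: 0.0
```

```bash
python3 - <<'E'
from h import *
st();fit("wrist",(.636,-.188),.013,.03,.05);fit("top",(.636,-.188),.013,.03,.05);fit("scene",(.43,-.137),.01,.08,.05);fit("top",(.43,-.137),.06,.08,.05)
E
```

```text
8.25 [ 0.6363 -0.1875  0.154 ] [-180.     0.    87.3] [0.6 0.6 0.9] 0.086 0.0
wrist 3779 mean [ 0.6369 -0.1881  0.0198] circ 0.6367 -0.1893 0.0311
top 51 mean [ 0.6141 -0.1854  0.0194] circ 0.6169 -0.1795 0.0285
scene 388 mean [ 0.4363 -0.1361  0.0466] circ 0.4272 -0.1372 0.0281
top 57 mean [ 0.4302 -0.1338  0.0669] circ 0.4278 -0.1345 0.0257
```

Emit:
send_rows:
  plan:
    - [-0.65,0.16,0,0,0,-0.56,1]
    - [-0.65,0.16,0,0,0,-0.56,1]
    - [-0.65,0.16,0,0,0,-0.56,1]
    - [-0.65,0.16,0,0,0,-0.56,1]
    - [-0.65,0.16,0,0,0,-0.56,1]
    - [-0.65,0.16,0,0,0,-0.56,1]
    - [-0.65,0.16,0,0,0,-0.56,1]
    - [-0.65,0.16,0,0,0,-0.56,1]
    - [0,0,0,0,0,0,1]
    - [0,0,0,0,0,0,1]

```text
t: 9.45
ee_pos: [0.4281, -0.1355, 0.1519]
eef_rot: [-180.0, -0.0, 65.0]
ft_force: [0.6, 0.6, 0.7]
gripper_width: 0.0873
gripper_force: 0.0
```

```bash
python3 - <<'E'
from h import *
st();p=fit("wrist",(.428,-.136),.055,.08,.05);fit("wrist",(.428,-.136),.01,.08,.05)
cv2.imwrite("pics/w3.png",p["frame"])
E
```

```text
9.45 [ 0.4281 -0.1355  0.1519] [-180.   -0.   65.] [0.6 0.6 0.7] 0.0873 0.0
wrist 1168 mean [ 0.4235 -0.1413  0.0642] circ 0.4258 -0.137 0.0263
wrist 2877 mean [ 0.4236 -0.1412  0.0464] circ 0.4257 -0.1369 0.0262
```

View pics/w3.png

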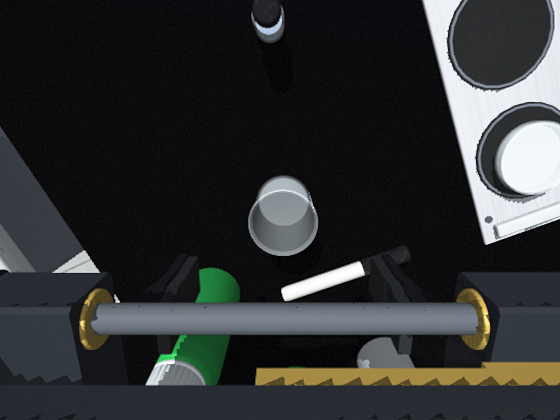

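The beaker is at (283,215) in the wrist view and measures (0.426, -0.137). The dish sits on the end mat at (535,158). The green bottle at (200,320) is clear of the fingers.

Emit:
send_rows:
  plan:
    - [-0.05,-0.04,-1,0,0,0,1]
    - [0,0,-1,0,0,0,1]
    - [0,0,-0.75,0,0,0,1]
    - [0,0,-0.4,0,0,0,1]
    - [0,0,0,0,0,0,1]
    - [0,0,0,0,0,0,0.4]
    - [0,0,0,0,0,0,0.4]
    - [0,0,0,0,0,0,0.4]
    - [0,0,0,0,0,0,0.4]
    - [0,0,0,0,0,0,0.4]
    - [0,0,0,0,0,0,0.4]
    - [0,0,0,0,0,0,0.4]
    - [0,0,0,0,0,0,0.4]
    - [0,0,0,0,0,0,0.4]
  force: 12

```text
t: 10.95
ee_pos: [0.4268, -0.1377, 0.0269]
eef_rot: [180.0, -0.0, 64.9]
ft_force: [-1.9, 1.0, 4.7]
gripper_width: 0.0502
gripper_force: 12.0
```

Emit:
send_rows:
  plan:
    - [0,0,0.3,0,0,0,0.4]
    - [0,0,0.7,0,0,0,0.4]
    - [0,0,1,0,0,0,0.4]
    - [0,0,0.5,0,0,0,0.4]
    - [0.67,0.154,0,0,0,0.55,0.4]
    - [0.67,0.154,0,0,0,0.55,0.4]
    - [0.67,0.154,0,0,0,0.55,0.4]
    - [0.67,0.154,0,0,0,0.55,0.4]
    - [0.67,0.154,0,0,0,0.55,0.4]
    - [0.67,0.154,0,0,0,0.55,0.4]
    - [0.67,0.154,0,0,0,0.55,0.4]
    - [0.67,0.154,0,0,0,0.55,0.4]
    - [0,0,0,0,0,0,0.4]
    - [0,0,0,0,0,0,0.4]

```text
t: 12.35
ee_pos: [0.6406, -0.0888, 0.1264]
eef_rot: [-179.9, 0.1, 86.9]
ft_force: [-0.1, -0.6, -0.7]
gripper_width: 0.0505
gripper_force: 12.0
```

Emit:
send_rows:
  plan:
    - [0,0,-1,0,0,0,0.4]
    - [0,0,-0.7,0,0,0,0.4]
    - [0,0,-0.4,0,0,0,0.4]
    - [0,0,-0.2,0,0,0,0.4]
    - [0,0,0,0,0,0,0.4]
    - [0,0,0,0,0,0,0.4]
    - [0,0,0,0,0,0,0.75]
    - [0,0,0,0,0,0,0.9]
    - [0,0,0,0,0,0,0.9]
    - [0,0,0,0,0,0,0.9]
    - [0,0,0.5,0,0,0,0.9]
    - [0,0,1,0,0,0,1]
    - [0,0,1,0,0,0,1]
    - [0,0,1,0,0,0,1]
    - [0,0,1,0,0,0,1]

```text
t: 13.85
ee_pos: [0.6408, -0.0886, 0.2164]
eef_rot: [180.0, -0.0, 86.9]
ft_force: [0.4, 0.0, -0.2]
gripper_width: 0.0867
gripper_force: 0.0
```

```bash
python3 - <<'E'
from h import *
st();fit("wrist",(.64,-.088),.05,.09,.05);fit("scene",(.64,-.088),.06,.09,.05)
E
```

```text
13.85 [ 0.6408 -0.0886  0.2164] [180.   -0.   86.9] [ 0.4  0.  -0.2] 0.0867 0.0
wrist 1026 mean [ 0.6403 -0.0934  0.0665] circ 0.6406 -0.0886 0.0263
scene 167 mean [ 0.6425 -0.0884  0.0671] circ 0.6423 -0.0903 0.0296
```

Emit:
send_rows:
  plan:
    - [-0.34,-0.447,0,0,0,-0.96,1]
    - [-0.34,-0.447,0,0,0,-0.96,1]
    - [-0.34,-0.447,0,0,0,-0.96,1]
    - [-0.34,-0.447,0,0,0,-0.96,1]
    - [-0.34,-0.447,0,0,0,-0.96,1]
    - [-0.34,-0.447,0,0,0,-0.96,1]
    - [-0.34,-0.447,0,0,0,-0.96,1]
    - [-0.34,-0.447,0,0,0,-0.96,1]
    - [-0.34,-0.447,0,0,0,-0.96,1]
    - [-0.34,-0.447,0,0,0,-0.96,1]
    - [-0.34,-0.447,0,0,0,-0.96,1]
    - [-0.34,-0.447,0,0,0,-0.96,1]
    - [-0.34,-0.447,0,0,0,-0.96,1]
    - [-0.34,-0.447,0,0,0,-0.96,1]
    - [0,0,0,0,0,0,1]
    - [0,0,0,0,0,0,1]

```text
t: 15.55
ee_pos: [0.4505, -0.3386, 0.2143]
eef_rot: [-180.0, -0.0, 19.7]
ft_force: [0.0, 0.3, -0.3]
gripper_width: 0.0868
gripper_force: 0.0
```

```bash
python3 - <<'E'
from h import *
st();p=fit("wrist",(.451,-.339),.14,.165,.045)
cv2.imwrite("pics/w4.png",p["frame"])
E
```

```text
15.55 [ 0.4505 -0.3386  0.2143] [-180.    -0.    19.7] [ 0.   0.3 -0.3] 0.0868 0.0
wrist 2796 mean [ 0.452  -0.34    0.1497] circ 0.4503 -0.3406 0.0212
```

View pics/w4.png

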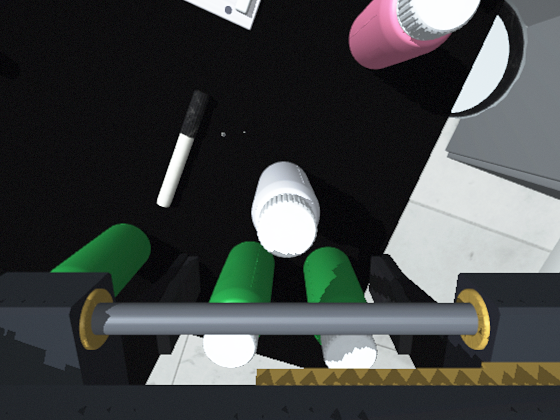

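The white bottle's cap is at (287,228) in the wrist view, and the green ones are clear behind it. I'll descend onto the cap.

Emit:
send_rows:
  plan:
    - [0,-0.03,-1,0,0,0,1]
    - [0,0,-0.8,0,0,0,1]
    - [0,0,-0.35,0,0,0,1]
    - [0,0,-0.15,0,0,0,1]
    - [0,0,0,0,0,0,1]
    - [0,0,0,0,0,0,0.3]
    - [0,0,0,0,0,0,0.3]
    - [0,0,0,0,0,0,0.3]
    - [0,0,0,0,0,0,0.3]
    - [0,0,0,0,0,0,0.3]
    - [0,0,0,0,0,0,0.3]
    - [0,0,0,0,0,0,0.3]
    - [0,0,0,0,0,0,0.3]
    - [0,0,0,0,0,0,0.3]
  force: 30

```text
t: 17.0
ee_pos: [0.4506, -0.3401, 0.1226]
eef_rot: [180.0, 0.0, 19.7]
ft_force: [0.2, 0.2, 0.7]
gripper_width: 0.0406
gripper_force: 29.8
```

Emit:
send_rows:
  plan:
    - [0,0,0.3,0,0,0,0.3]
    - [0,0,0.7,0,0,0,0.3]
    - [0,0,1,0,0,0,0.3]
    - [0,0,0.8,0,0,0,0.3]
    - [0.349,0.628,0,0,0,0.95,0.3]
    - [0.349,0.628,0,0,0,0.95,0.3]
    - [0.349,0.628,0,0,0,0.95,0.3]
    - [0.349,0.628,0,0,0,0.95,0.3]
    - [0.349,0.628,0,0,0,0.95,0.3]
    - [0.349,0.628,0,0,0,0.95,0.3]
    - [0.349,0.628,0,0,0,0.95,0.3]
    - [0.349,0.628,0,0,0,0.95,0.3]
    - [0.349,0.628,0,0,0,0.95,0.3]
    - [0.349,0.628,0,0,0,0.95,0.3]
    - [0.349,0.628,0,0,0,0.95,0.3]
    - [0.349,0.628,0,0,0,0.95,0.3]
    - [0.349,0.628,0,0,0,0.95,0.3]
    - [0.349,0.628,0,0,0,0.95,0.3]
    - [0,0,0,0,0,0,0.3]
    - [0,0,0,0,0,0,0.3]

```text
t: 19.0
ee_pos: [0.646, 0.0127, 0.2341]
eef_rot: [-179.9, 0.1, 86.3]
ft_force: [-0.9, -1.4, -2.5]
gripper_width: 0.0404
gripper_force: 29.9
```

```bash
python3 - <<'E'
from h import *
st();p=snapshot("scene");cv2.imwrite("pics/s2.png",cv2.resize(p["frame"][90:300,200:480],None,fx=2,fy=2))
E
```

```text
19.0 [0.646  0.0127 0.2341] [-1.799e+02  1.000e-01  8.630e+01] [-0.9 -1.4 -2.5] 0.0404 29.946489813740413
```

View pics/s2.png

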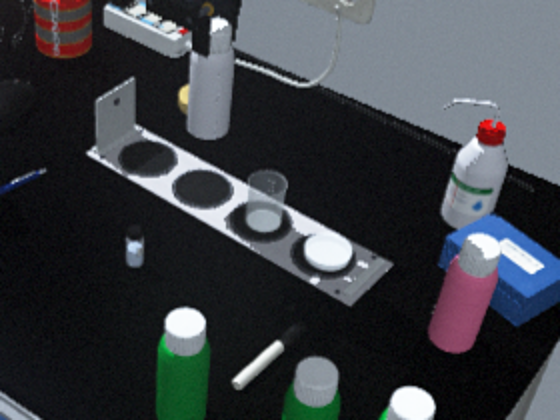

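The bottle hangs upright at (210,90) and the mat_1 spot is free at (203,188). The beaker and dish stand centred on their mats.

Emit:
send_rows:
  plan:
    - [0,-0.03,-1,0,0,0,0.3]
    - [0,0,-0.8,0,0,0,0.3]
    - [0,0,-0.4,0,0,0,0.3]
    - [0,0,-0.25,0,0,0,0.3]
    - [0,0,-0.17,0,0,0,0.3]
    - [0,0,0,0,0,0,0.3]
    - [0,0,0,0,0,0,0.3]
    - [0,0,0,0,0,0,0.6]
    - [0,0,0,0,0,0,0.8]
    - [0,0,0,0,0,0,1]
    - [0,0,0,0,0,0,1]
    - [0,0,0,0,0,0,1]
    - [0,0,0.5,0,0,0,1]
    - [0,0,1,0,0,0,1]
    - [0,0,1,0,0,0,1]
    - [0,0,1,0,0,0,1]
    - [0,0,1,0,0,0,1]

```text
t: 20.75
ee_pos: [0.6458, 0.0104, 0.3116]
eef_rot: [180.0, -0.0, 86.2]
ft_force: [0.7, -0.4, -0.2]
gripper_width: 0.087
gripper_force: 0.0
```

```bash
python3 - <<'E'
from h import *
st();fit("wrist",(.646,.012),.145,.17,.05);fit("scene",(.646,.012),.145,.17,.05)
E
```

```text
20.75 [0.6458 0.0104 0.3116] [180.   -0.   86.2] [ 0.7 -0.4 -0.2] 0.087 0.0
wrist 1542 mean [0.6471 0.0121 0.1558] circ 0.647 0.0109 0.0211
scene 166 mean [0.643  0.0067 0.1536] circ 0.6466 0.0099 0.0233
```

Emit:
send_rows:
  plan:
    - [-0.475,0.763,0,0,0,0.76,1]
    - [-0.475,0.763,0,0,0,0.76,1]
    - [-0.475,0.763,0,0,0,0.76,1]
    - [-0.475,0.763,0,0,0,0.76,1]
    - [-0.475,0.763,0,0,0,0.76,1]
    - [-0.475,0.763,0,0,0,0.76,1]
    - [-0.475,0.763,0,0,0,0.76,1]
    - [-0.475,0.763,0,0,0,0.76,1]
    - [-0.475,0.763,0,0,0,0.76,1]
    - [-0.475,0.763,0,0,0,0.76,1]
    - [0,0,0,0,0,0,1]
    - [0,0,0,0,0,0,1]

```text
t: 22.05
ee_pos: [0.4554, 0.3162, 0.3091]
eef_rot: [-180.0, 0.0, 124.3]
ft_force: [0.7, -0.6, 0.3]
gripper_width: 0.0869
gripper_force: 0.0
```

```bash
python3 - <<'E'
from h import *
st();p=fit("wrist",(.456,.3155),.195,.22,.05)
E
```

```text
22.05 [0.4554 0.3162 0.3091] [-180.     0.   124.3] [ 0.7 -0.6  0.3] 0.0869 0.0
wrist 3085 mean [0.4531 0.3171 0.2045] circ 0.454 0.3158 0.0257
```

Emit:
send_rows:
  plan:
    - [-0.02,0,-1,0,0,0,1]
    - [0,0,-1,0,0,0,1]
    - [0,0,-0.8,0,0,0,1]
    - [0,0,-0.4,0,0,0,1]
    - [0,0,-0.3,0,0,0,1]
    - [0,0,0,0,0,0,1]
    - [0,0,0,0,0,0,0.4]
    - [0,0,0,0,0,0,0.4]
    - [0,0,0,0,0,0,0.4]
    - [0,0,0,0,0,0,0.4]
    - [0,0,0,0,0,0,0.4]
    - [0,0,0,0,0,0,0.4]
    - [0,0,0,0,0,0,0.4]
    - [0,0,0,0,0,0,0.4]
    - [0,0,0,0,0,0,0.4]
  force: 45

```text
t: 23.6
ee_pos: [0.4553, 0.3158, 0.1701]
eef_rot: [180.0, -0.0, 124.2]
ft_force: [0.2, 0.4, 2.0]
gripper_width: 0.0493
gripper_force: 45.0
```

Emit:
send_rows:
  plan:
    - [0,0,0.3,0,0,0,0.4]
    - [0,0,0.9,0,0,0,0.4]
    - [0,0,1,0,0,0,0.4]
    - [0,0,1,0,0,0,0.4]
    - [0.487,-0.51,0,0,0,-0.75,0.4]
    - [0.487,-0.51,0,0,0,-0.75,0.4]
    - [0.487,-0.51,0,0,0,-0.75,0.4]
    - [0.487,-0.51,0,0,0,-0.75,0.4]
    - [0.487,-0.51,0,0,0,-0.75,0.4]
    - [0.487,-0.51,0,0,0,-0.75,0.4]
    - [0.487,-0.51,0,0,0,-0.75,0.4]
    - [0.487,-0.51,0,0,0,-0.75,0.4]
    - [0.487,-0.51,0,0,0,-0.75,0.4]
    - [0.487,-0.51,0,0,0,-0.75,0.4]
    - [0,0,0,0,0,0,0.4]
    - [0,0,0,0,0,0,0.4]

```text
t: 25.2
ee_pos: [0.6498, 0.1106, 0.2967]
eef_rot: [-179.9, 0.1, 86.6]
ft_force: [-0.3, 0.7, -4.4]
gripper_width: 0.0495
gripper_force: 45.0
```

```bash
python3 - <<'E'
from h import *
st();p=snapshot("scene");cv2.imwrite("pics/s3.png",cv2.resize(p["frame"][30:240,180:460],None,fx=2,fy=2))
E
```

```text
25.2 [0.6498 0.1106 0.2967] [-1.799e+02  1.000e-01  8.660e+01] [-0.3  0.7 -4.4] 0.0495 44.96756842767354
```

View pics/s3.png

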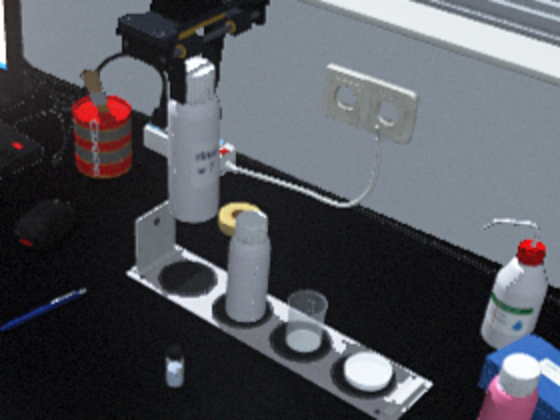

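The large bottle hangs upright at (195,155) above the free mat_0 at (188,278), and the other three stand on their mats.

Emit:
send_rows:
  plan:
    - [0,0.03,-1,0,0,0,0.4]
    - [0,0,-1,0,0,0,0.4]
    - [0,0,-0.5,0,0,0,0.4]
    - [0,0,-0.3,0,0,0,0.4]
    - [0,0,-0.2,0,0,0,0.4]
    - [0,0,0,0,0,0,0.4]
    - [0,0,0,0,0,0,0.4]
    - [0,0,0,0,0,0,0.7]
    - [0,0,0,0,0,0,0.85]
    - [0,0,0,0,0,0,1]
    - [0,0,0,0,0,0,1]
    - [0,0,0,0,0,0,1]
    - [0,0,0.5,0,0,0,1]
    - [0,0,1,0,0,0,1]
    - [0,0,1,0,0,0,1]
    - [0,0,1,0,0,0,1]
    - [0,0,0,0,0,0,1]

```text
t: 26.95
ee_pos: [0.6526, 0.1124, 0.3246]
eef_rot: [179.4, -0.2, 86.7]
ft_force: [0.7, 0.3, 0.7]
gripper_width: 0.087
gripper_force: 0.0
```

```bash
python3 - <<'E'
from h import *
st();fit("wrist",(.65,.112),.2,.23,.05);p=fit("scene",(.65,.112),.2,.23,.05)
for c,a,b in(((.646,.012),.145,.17),((.641,-.0885),.06,.09),((.636,-.188),.013,.03),((.478,0),.045,.065)): fit("scene",c,a,b,.045)
cv2.imwrite("pics/s4.png",cv2.resize(p["frame"][30:240,180:460],None,fx=2,fy=2))
E
```

```text
26.95 [0.6526 0.1124 0.3246] [179.4  -0.2  86.7] [0.7 0.3 0.7] 0.087 0.0
wrist 2915 mean [0.6503 0.1146 0.2105] circ 0.65 0.1131 0.0257
scene 221 mean [0.6458 0.1078 0.2084] circ 0.6498 0.1096 0.0284
scene 162 mean [0.6429 0.0068 0.1538] circ 0.6459 0.0101 0.0229
scene 166 mean [ 0.6431 -0.0889  0.0669] circ 0.6416 -0.089 0.029
scene 357 mean [ 0.6351 -0.1916  0.0192] circ 0.6361 -0.1886 0.0338
scene 51 mean [ 0.4752 -0.0047  0.0539] circ 0.4768 -0.0036 0.0096
```

View pics/s4.png

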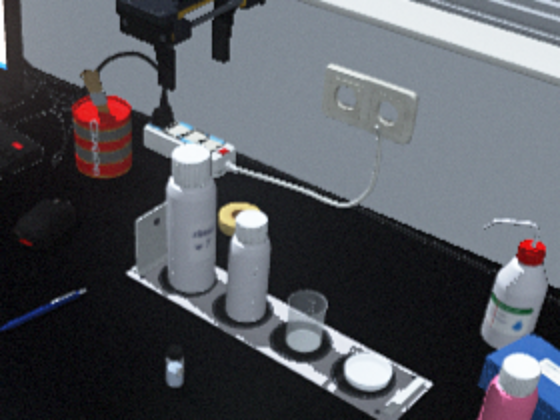

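All four stand upright and centred on their mats, and the vial at (174,367) has not moved. The gripper is clear, so I'm handing in.

```bash
python3 -c "
from workcell import *
print(finish_job())"
```

```text
the job is handed in; nothing more can be done
None
```

I placed the large bottle, small bottle, beaker and petri dish upright on mats 0 to 3, counted from the end plate. By my camera measurements each is within about 3 mm of its mat's centre; the vial stayed where it was, and I handed the job in at about 27 s, with no verdict returned.

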